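Screw the probe rest home to its facing and lay the probe in

TASK

Make the probe stand ready: turn its loose square-headed screw rest clockwise until it has clearly bitten on its rubber washer, then stop at the very first position after that where the groove across its top lines up with the notch of the fixed rest; half a turn more would crush the washer. Then lay the probe in the stand, its thick handle down in the wide notch of the fixed rest and its thin stem down in the groove of the screw rest, and let go of it. Leave the other things on the desk where they are.

Things in the scene. Friction and masses are not known exactly. Their poses are not given: they have to be found in the camera images.
- stand: The probe stand, bolted to the desk: aluminium plate 70 x 200 x 10 mm (x, y, z); origin at the centre of its underside, on the desk, y along its length, z up. The screw rest's axis is at y = -65 mm; the fixed rest at y = +65 mm is an aluminium block 34 mm in x, 30 mm in y, its top 70 mm above the desk. The plate is bare between the two.
- notch (a point): Centre of the floor of the fixed rest's notch, 56 mm above the desk; the notch is cut into the block's top along the stand's y, 18 mm wide, 14 mm deep, open at both ends.
- screw_rest: The steel screw rest that turns: a round knurled flange 60 mm across, 7 mm thick, and on it a square head 30 x 30 mm, 7 to 46 mm above the origin. Grip it on either pair of flats, below the groove (flats run with x and y). Groove across the top along y. Origin at the centre of the flange's underside, on the turning axis, z up. Right-hand thread: clockwise from above screws it down, 3 mm a turn.
- groove (a point): Centre of the groove's floor, in the screw rest, 36 mm above its origin; the groove runs along y, 12 mm wide, 10 mm deep. It lines up with the notch (y axes parallel, either way round) every half turn. At the start it is loose, between a third of a turn and a whole turn short of the wanted facing; there its floor is roughly 60 mm above the desk (1 or 2 mm either way). It stays where it is left.
- screw_axis (a point): Point of the stand on the turning axis, 24 mm above the desk, by the rubber washer. Loose, it turns with 0.02 N m. From the flange's first felt touch on the washer (its height varies, unseen) the turning moment climbs about 0.15 N m a radian; held still, a half or third of it stays. Wanted facing: the first, 0.8 to 2.1 rad past touch; the one before is still loose. Crushed about 3 rad past touch.
- probe_grip (a point): The probe (339 mm, 0.11 kg): its centre of gravity, in the dark handle, 6.5 mm above the desk as it lies. y: from stem to handle's butt. Handle 12 mm wide (x), 13 high, from -31 to +99 mm in y of this point; stem 6 mm thick, from -30 to -220 mm, its axis 0.5 mm above this point. Laid in the stand (y along the stand's y) this point is at x 0, y +5, z 62.5 mm of the stand.
- probe: The same probe: origin on its underside, 50 mm from the grip point towards the stem's tip; axes as the grip point's.
- tape_roll: bystander: roll of blue tape, 90 mm across, 20 mm high, lying; origin under its centre
- sleeve_c: bystander: turned metal sleeve standing on end, 28 mm across, 85 mm high; origin under its centre
- weight_100: bystander: brass check weight, 22 mm across, 30 mm high; origin under its centre
- stamp: bystander: wooden hand stamp, 25 x 54 x 70 mm; origin under its centre
- cotton_tin: bystander: round white tin, 63 mm across, 28 mm high; origin under its centre
- tweezers: bystander: steel tweezers lying, 16 x 124 x 9 mm; origin under the centre, y along them

How it is judged:
On the way:
1. the screw rest has bitten on its washer (3 to 28 N) with its groove lined up with the fixed notch within 0.1 rad, and the fingers are off it (angle between the y axis of screw_rest and the y axis of stand, either way round below 0.1 rad and contact force between stand and screw_rest above 3 N and contact force between the fingers and screw_rest below 0.3 N), for 0.2 s.
At the end, for the whole second after the job is handed in: The screw rest presses its washer with 3 to 28 N, groove within 0.1 rad of the notch; the released probe rests with its handle down in the notch and stem down in the groove, within 0.06 rad, 8 mm sideways, 20 mm lengthwise and 3.5 mm in height (angle between the y axis of screw_rest and the y axis of stand, either way round below 0.1 rad and contact force between stand and screw_rest above 3 N and x of probe_grip in the frame of stand between -0.008 and 0.008 m and y of probe_grip in the frame of stand between -0.015 and 0.027 m and z of probe_grip in the frame of stand between 0.059 and 0.066 m and angle between the y axis of probe_grip and the y axis of stand, either way round below 0.06 rad and linear speed of probe below 0.02 m/s); the robot touches nothing.
It fails at once if the washer is crushed by overtightening (more than 28 N) (contact force between stand and screw_rest above 28 N).
It fails at once if a bystander is moved by more than 3 cm (distance of any of tape_roll, sleeve_c, weight_100, stamp, cotton_tin, tweezers from where it was at the start of the episode above 0.03 m).
It also fails if it takes over 72 s, if anything falls off the work surface, if the arm or the gripper's body presses on something with over 40 N, if the wrist force passes 120 N, or if a joint passes its speed limit or range.

ROBOT

A 6-joint arm with a two-finger parallel gripper is mounted at the origin on a cart in front of the work surface, level with it; the furniture and walls round the work are solid. World frame = base frame: x ahead of the robot, y to its left, z up, the work surface at z = 0. Lengths are in m, angles in rad, forces in N, time in s.
With the tool pointing down it reaches from about 0.275 to 0.825 m from the base axis. Payload 4.9 kg.
Tool frame: the origin (TCP) lies midway between the tips of the shut fingers; the grasp point (between the pads) lies 19 mm behind it (grip_point_offset is the distance from the TCP to the grasp point, in m); z points along the fingers, y is the line along which they close (so a half turn about z gives the same grasp; the last joint's range is limited). The gripper opens to 85 mm and grips with 20 to 120 N. Pads are 22 mm wide; open, the fingers measure 114 mm over their backs; the gripper's body (76 mm by 85 mm) begins 54 mm behind the grasp point. The pads swing forward as they close: fully open they stand 13 mm farther back than shut.
Start: joints at [-1.297, 0.326, -0.193, 1.052, 0, 1.437], TCP at [0.218, -0.505, 0.231] pointing down, gripper open.
Joint ranges: [-2.65, 2.65], [-0.97, 1.79], [-1.3, 1.35], [-1.93, 2.1], [-1.47, 1.37], [-3.14, 3.14]. Speed limits (rad/s): [2.57, 2.57, 3.14, 3.14, 3.14, 3.14].

INTERFACE

Orientations are given as a rotation vector (axis times angle).
In Python, from cell import * gives the robot as it stands. Calls block until the motion is done:
- movep(position, orientation): joint-space move of the TCP to a pose.
- move_l(position, velocity=0.15, rot=None, until_force=None): straight line of the TCP; rot=None keeps the orientation; velocity is the mean speed in m/s. With until_force (N) it stops when the force on the tool has changed by that much, and returns True; else False.
- set_joints(angles): joint-space move.
- let_go() and grab(newtons=None): open the fingers fully, or close them until they stop; newtons is the grip in N (None keeps the last).
- sleep(seconds).
- ik(position, orientation): joint angles nearest the present ones, or None.
- get_state(): the state.
- grab_frame(name): name is "side" or "top"; returns a dict with "img" (480x640x3 uint8, red, green, blue), "fx", "fy", "cx", "cy" (pixels), "cam_to_world" (4x4, takes a point from camera to world coordinates). Camera axes: x right, y down, z forward; pixel columns grow to the right and rows downward; lengths in m; the calibration is good to about 2 mm. A picture is of the moment at which its call begins. There is no depth.
A pose or a line that the arm cannot do raises MotionError and nothing moves.
- sign_off(): hands the job in; it is judged then, once.
Trained networks look in the newest picture that a camera, given by its name, has taken for a name from the list of things; names that differ only in an ending like _2 or _b are one class to them, and where a whole thing is asked for, a point or a joint stands for the part that bears it (a point fixed in the world has none). Each returns a list of dicts, best first, with "score" (0 to 1); they miss things now and then, are a little off and sometimes report something else, mostly with a low value. They report only what shows in the picture. A call takes as long as a camera call.
- spot_in(camera, name): "centre" ([column, row] in pixels, amid what is visible of it).
- silhouettes(camera, name): "mask" (480x640 bool, what is visible of it) and "centre" ([column, row] in pixels, amid what is visible of it).
- tip_of(camera, name): "centre" ([column, row] in pixels: a listed point, or the origin of a listed thing).
The state is a dict: "clock": time; "q": joint angles; "joint_velocities": joint speeds; "tau": joint torques, N m; "position": TCP position; "eef_rot": TCP orientation; "contact_force": force on the tool from outside, world axes, zero at the start; "wrist_torque": the same for the moment, N m; "finger_gap": opening from 0.0 (shut) to 1.0 (fully open); "grasp_force": force on a finger pad.
Only numpy, scipy, OpenCV 4.12 (cv2) and the standard library are available. Lean on these libraries where they do the work, as an engineer would, in place of code of your own. Each camera call takes 0.05 s, during which the arm holds its last target. There are 200 camera calls.

## Working session

There is one attempt and no reset: what is moved stays moved. The work goes in short steps, each a Python script; the robot and the scene stay as the last script left them, time stands still between calls to the robot, and variables do not carry over. Pictures are saved under pics/ and viewed, at most 10 in all, crops included, and the job is handed in when it is done.

```bash
mkdir -p pics; ls
cat > h.py <<'E'
from cell import *
import numpy as np, cv2
from scipy.spatial.transform import Rotation as R
def ray(f,px):
    T=np.array(f["cam_to_world"]); d=np.array([(px[0]-f["cx"])/f["fx"],(px[1]-f["cy"])/f["fy"],1.])
    return T[:3,3],T[:3,:3]@d
def at_z(f,px,z):
    o,d=ray(f,px); return o+d*(z-o[2])/d[2]
def tri(fa,pa,fb,pb):
    (o1,d1),(o2,d2)=ray(fa,pa),ray(fb,pb)
    t=np.linalg.lstsq(np.c_[d1,-d2],o2-o1,rcond=None)[0]
    a,b=o1+d1*t[0],o2+d2*t[1]; return (a+b)/2,np.linalg.norm(a-b)
def proj(f,p):
    T=np.array(f["cam_to_world"]); c=T[:3,:3].T@(np.array(p)-T[:3,3]); return np.array([f["fx"]*c[0]/c[2]+f["cx"],f["fy"]*c[1]/c[2]+f["cy"]])
def down(yaw):  # tool z down, tool y at world angle yaw
    y=np.array([np.cos(yaw),np.sin(yaw),0]); z=np.array([0,0,-1.]); return R.from_matrix(np.c_[np.cross(y,z),y,z]).as_rotvec()
E
python3 - <<'E'
from h import *
np.set_printoptions(precision=4,suppress=True)
F={}
for c in("top","side"):
    F[c]=f=grab_frame(c); cv2.imwrite(f"pics/{c}0.png",f["img"][:,:,::-1])
    print(c,f["fx"],np.array(f["cam_to_world"])[:3])
names=["stand","notch","groove","screw_axis","screw_rest","probe_grip","probe","tape_roll","sleeve_c","weight_100","stamp","cotton_tin","tweezers"]
Z=dict(stand=0,notch=.056,groove=.06,screw_axis=.024,screw_rest=.024,probe_grip=.0065)
for n in names:
    r={c:(tip_of(c,n) or [None])[0] for c in F}
    for c in F:
        if r[c]: print(n,c,np.array(r[c]["centre"]).round(1),round(r[c]["score"],2),at_z(F[c],r[c]["centre"],Z.get(n,0)))
    if all(r.values()): print("   tri",tri(F["top"],r["top"]["centre"],F["side"],r["side"]["centre"]))
s=get_state();print(s)
E
```

```text
pics
top 510.8073563720772 [[-0.0015 -0.9987  0.0501  0.5353]
 [-1.      0.0014 -0.0013  0.1867]
 [ 0.0012 -0.0501 -0.9987  0.9932]]
side 510.25432621709723 [[ 0.9994  0.0083  0.034   0.5473]
 [-0.0291 -0.3382  0.9406 -0.599 ]
 [ 0.0193 -0.941  -0.3378  0.3699]]
stand top [376.1 286.8] 0.62 [0.4944 0.0728 0.    ]
stand side [267.9 323.1] 0.81 [0.501 0.072 0.   ]
   tri (array([ 0.4976,  0.0729, -0.0004]), np.float64(0.006528403822904138))
notch top [343.2 286.9] 0.95 [0.4966 0.1394 0.056 ]
notch side [270.3 270.2] 0.59 [0.5013 0.14   0.056 ]
   tri (array([0.499 , 0.1395, 0.0563]), np.float64(0.0046846938100549495))
groove top [416.6 284.7] 0.61 [0.5006 0.0059 0.06  ]
groove side [264.5 303.2] 0.85 [0.5006 0.0176 0.06  ]
   tri (array([0.5011, 0.0069, 0.0654]), np.float64(0.0006329019966001618))
screw_axis top [411.9 283.4] 0.59 [0.5017 0.0078 0.024 ]
screw_axis side [266.7 331.2] 0.87 [0.5037 0.0062 0.024 ]
   tri (array([0.5027, 0.0077, 0.0232]), np.float64(0.0019757109086142835))
screw_rest top [412.3 284. ] 0.59 [0.5006 0.007  0.024 ]
screw_rest side [264.5 329.7] 0.76 [0.5005 0.
[... 1266 characters left out ...]
437046691864))
tweezers top [265.  269.5] 0.69 [0.5282 0.2883 0.    ]
tweezers side [289.1 267.3] 0.89 [0.5274 0.2863 0.    ]
   tri (array([ 0.5278,  0.2883, -0.0008]), np.float64(0.0008214842247140389))
{'clock': 1.4, 'q': array([-1.2972,  0.3262, -0.1926,  1.052 , -0.    ,  1.4366]), 'joint_velocities': array([-0.0002, -0.0006,  0.002 ,  0.0001, -0.0009, -0.001 ]), 'tau': array([  0.0014, -44.3322,  26.2753,   0.0011,  -0.0001,  -0.    ]), 'position': array([ 0.2181, -0.5049,  0.2313]), 'eef_rot': array([ 3.0765,  0.6361, -0.    ]), 'contact_force': array([ 0.7933,  0.7841, -0.5944]), 'wrist_torque': array([-0.0152, -0.0325, -0.0112]), 'grasp_force': 0.0, 'finger_gap': 0.9973018556204252}
```

View pics/top0.png

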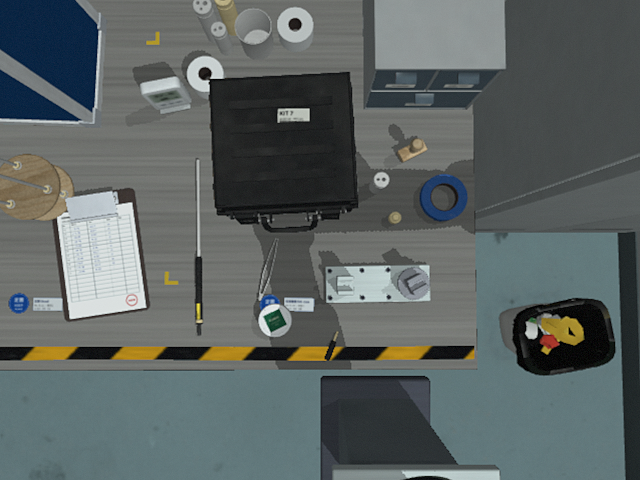

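```bash
python3 -c "
import cv2
a=cv2.imread('pics/top0.png')[235:335,320:460];b=cv2.imread('pics/side0.png')[240:360,200:340]
a=cv2.resize(a,(560,400),interpolation=2)
cv2.imwrite('pics/crop0.png',a);cv2.imwrite('pics/crop1.png',cv2.resize(b,(560,480)))"
```

```text
(no output)
```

View pics/crop0.png

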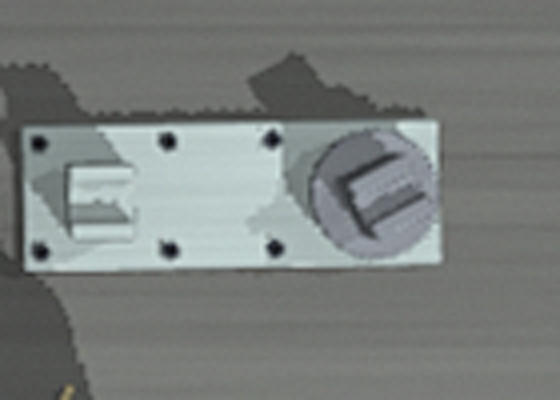

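View pics/side0.png

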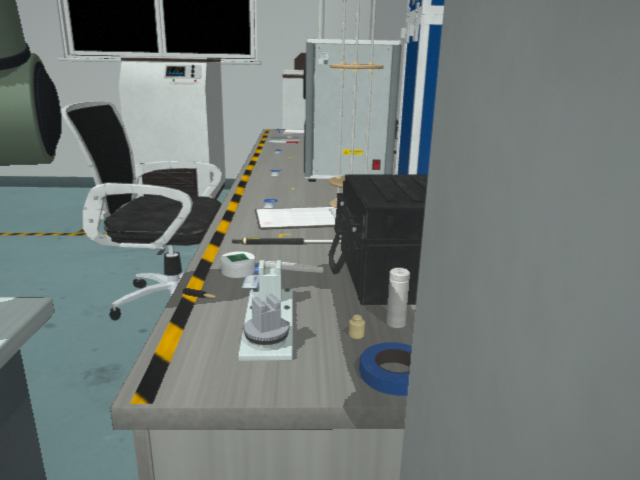

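View zoomed.

The top view shows the stand at about (375,285), with the screw head at (413,283) turned roughly 27° in the picture. The probe lies along x with its stem pointing away from the robot (198,160 to 198,335). I need the groove direction, so I'll zoom in.

```bash
python3 -c "
import cv2,numpy as np
a=cv2.imread('pics/top0.png')[260:308,388:436];b=cv2.imread('pics/side0.png')[285:345,237:297]
f=lambda i:cv2.resize(i,(400,400),interpolation=cv2.INTER_CUBIC)
cv2.imwrite('pics/crop2.png',np.hstack([f(a),f(b)]))"
```

```text
(no output)
```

View pics/crop2.png

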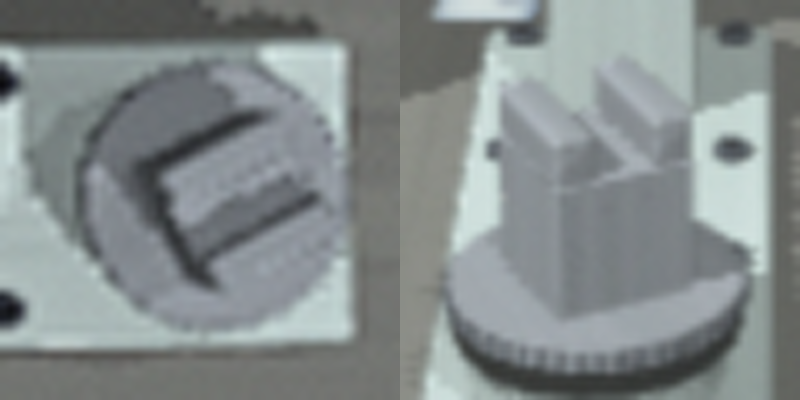

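The groove runs up-right in the top picture: from (393,280) to (420,273) on its upper edge, (412,290) to (426,283) on its lower. That is about 26.5°, or 0.46 rad counter-clockwise of the stand's y, so the wanted turn is about 0.46+π ≈ 3.6 rad. Next I'll get the stand's yaw, the joint 6 range and the probe line.

Run:
```python
from h import *
np.set_printoptions(precision=4,suppress=True)
f=grab_frame("top")
m=silhouettes("top","stand")[0]["mask"].astype(np.uint8)
c=max(cv2.findContours(m,0,2)[0],key=cv2.contourArea); b=cv2.boxPoints(cv2.minAreaRect(c))
print([at_z(f,p,.01)[:2] for p in b])
# long-edge line fits
ys,xs=[],[]
cols=[x for x in range(330,395) if m[:,x].any()]
for nm,fn in(("up",np.min),("lo",np.max)):
    P=np.array([at_z(f,(x,fn(np.where(m[:,x])[0])),.01)[:2] for x in cols]); k=np.polyfit(P[:,1],P[:,0],1); print(nm,"yaw",-k[0],"x@.073",np.polyval(k,.073))
m=silhouettes("top","probe")[0]["mask"]
yy,xx=np.where(m);P=np.array([at_z(f,p,.0065)[:2] for p in zip(xx,yy)])
k=np.polyfit(P[:,0],P[:,1],1);print("probe y=",k,"x range",P[:,0].min(),P[:,0].max(), "y@.53",np.polyval(k,.53))
m=silhouettes("top","screw_rest")[0]["mask"].astype(np.uint8)
for k in range(-2,3):
    for yaw in(.48+k*np.pi/2,):
        r=[ik([.501,.0075,z],down(y)) for z in(.15,.034) for y in(yaw,yaw-3.6)]
        print(k,yaw,r)
print(get_state()["clock"])
```

```text
[array([0.5387, 0.1719]), array([ 0.5384, -0.0281]), array([ 0.4656, -0.0272]), array([0.4659, 0.1721])]
up yaw -0.0014824210221376381 x@.073 0.53378022513489
lo yaw 0.014657860485999286 x@.073 0.467032709064021
probe y= [0.019  0.4068] x range 0.40315452681668074 0.7415026353707344 y@.53 0.4168899201208807
-2 -2.661592653589793 [array([-0.1325,  0.3103, -0.4406,  0.8199,  0.    , -2.1833]), array([-0.1325,  0.3103, -0.4406,  0.8199, -0.    ,  1.4167]), array([-0.1325,  0.4675, -0.565 ,  0.5383,  0.    , -2.1833]), array([-0.1325,  0.4675, -0.565 ,  0.5383, -0.    ,  1.4167])]
-1 -1.0907963267948966 [array([-0.1325,  0.3103, -0.4406,  0.8199,  0.    ,  2.5291]), array([-0.1325,  0.3103, -0.4406,  0.8199,  0.    , -0.154 ]), array([-0.1325,  0.4675, -0.565 ,  0.5383,  0.    ,  2.5291]), array([-0.1325,  0.4675, -0.565 ,  0.5383,  0.    , -0.154 ])]
0 0.48 [array([-0.1325,  0.3103, -0.4406,  0.8199,  0.    ,  0.9583]), array([-0.1325,  0.3103, -0.4406,  0.8199,  0.    , -1.7248]), array([-0.1325,  0.4675, -0.565 ,  0.5383,  0.    ,  0.9583]), array([-0.1325,  0.4675, -0.565 ,  0.5383,  0.    , -1.7248])]
1 2.0507963267948965 [array([-0.1325,  0.3103, -0.4406,  0.8199,  0.    , -0.6125]), array([-0.1325,  0.3103, -0.4406,  0.8199, -0.    ,  2.9875]), array([-0.1325,  0.4675, -0.565 ,  0.5383,  0.    , -0.6125]), array([-0.1325,  0.4675, -0.565 ,  0.5383, -0.    ,  2.9875])]
2 3.621592653589793 [array([-0.1325,  0.3103, -0.4406,  0.8199,  0.    , -2.1833]), array([-0.1325,  0.3103, -0.4406,  0.8199,  0.    ,  1.4167]), array([-0.1325,  0.4675, -0.565 ,  0.5383,  0.    , -2.1833]), array([-0.1325,  0.4675, -0.565 ,  0.5383,  0.    ,  1.4167])]
1.6
```

Run:
```python
from h import *
np.set_printoptions(precision=4,suppress=True)
r=down(.47-np.pi)
movep([.501,.0075,.15],r); print(get_state()["clock"],get_state()["q"])
print(move_l([.501,.0075,.085],.12,until_force=8), move_l([.501,.0075,.036],.06,until_force=8)); 
s=get_state(); print(s["clock"],s["position"],s["contact_force"],s["wrist_torque"])
grab(40); s=get_state(); print(s["clock"],s["position"],s["contact_force"],s["wrist_torque"],s["finger_gap"],s["grasp_force"],R.from_rotvec(s["eef_rot"]).as_matrix()[:,1])
for c in("top","side"): 
    f=grab_frame(c)
    p=proj(f,[.501,.0075,.05]).astype(int); x,y=max(0,p[0]-60),p[1]-60
    cv2.imwrite(f"pics/g_{c}.png",cv2.resize(f["img"][y:y+120,x:x+120,::-1],(400,400)))
cv2.imwrite("pics/g.png",np.hstack([cv2.imread("pics/g_top.png"),cv2.imread("pics/g_side.png")]))
```

```text
4.625 [-0.133   0.3103 -0.4405  0.8198 -0.0001 -2.1731]
False False
6.2833 [0.5013 0.0075 0.0362] [-0.1277  0.023  -0.1751] [ 0.0561 -0.0232  0.0498]
6.8333 [0.5032 0.0084 0.0368] [3.7939 3.5669 1.3205] [ 0.7422 -0.6855 -0.0184] 0.345688353356954 45.26507332921028 [-0.8913 -0.4534 -0.0049]
```

View pics/g.png

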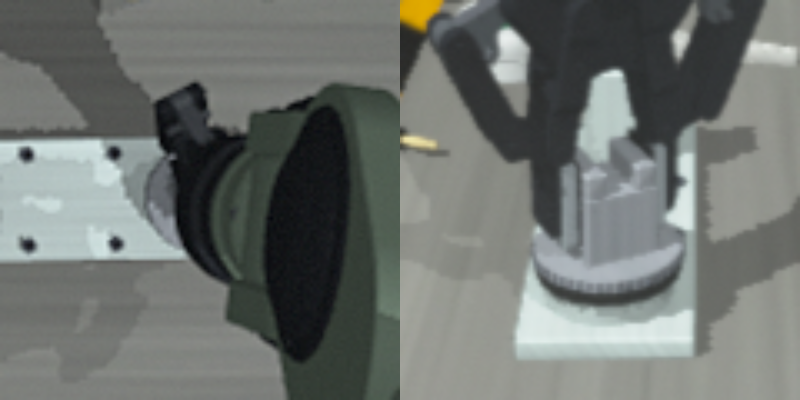

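The head is held across its flats, fingers just above the flange, and the grip shows the axis at about (0.503, 0.008). Now I'll turn it in steps, following the thread down.

Run:
```python
from h import *
np.set_printoptions(precision=3,suppress=True)
y0=.47-np.pi; yT=.012-2*np.pi; tot=y0-yT; n=15
for i in range(n+1):
    th=tot*i/n
    q=ik([.503,.0083,.0365-.003*th/(2*np.pi)],down(y0-th))
    if q is None: print("noik");break
    set_joints(q); s=get_state()
    my=R.from_rotvec(s["eef_rot"]).as_matrix()[:,1]; a=np.arctan2(my[1],my[0])
    print(round(th,3),round(s["clock"],2),"lag",round((a-(y0-th)+np.pi)%(2*np.pi)-np.pi,3),"Mz",s["wrist_torque"],s["contact_force"],s["q"][5].round(3),round(s["tau"][5],3),round(s["finger_gap"],3),s["position"][2].round(4))
    if abs(s["wrist_torque"][2])>.6: print("stop");break
```

```text
0.0 7.18 lag 0.0 Mz [ 0.257 -0.03  -0.022] [0.461 1.692 4.131] -2.171 0.008 0.344 0.0368
0.24 7.53 lag 0.003 Mz [ 0.512 -0.294  0.042] [1.892 3.134 3.764] -1.934 0.079 0.347 0.0367
0.48 7.87 lag 0.005 Mz [ 0.752 -0.596 -0.073] [3.072 4.915 2.796] -1.696 0.069 0.343 0.0366
0.72 8.21 lag 0.004 Mz [ 0.761 -0.849 -0.019] [4.661 4.284 1.816] -1.455 0.043 0.343 0.0365
0.96 8.55 lag 0.004 Mz [ 0.698 -1.026  0.02 ] [5.257 3.141 1.83 ] -1.215 0.043 0.345 0.0364
1.2 8.89 lag 0.004 Mz [ 0.649 -1.174 -0.038] [5.832 1.851 0.497] -0.975 0.042 0.343 0.0363
1.44 9.23 lag 0.004 Mz [ 0.553 -1.247  0.019] [ 6.968  2.462 -0.964] -0.735 0.041 0.35 0.0362
1.68 9.57 lag 0.003 Mz [ 0.412 -1.349  0.014] [ 6.743  1.347 -1.204] -0.495 0.035 0.343 0.0361
1.92 9.92 lag 0.003 Mz [ 0.263 -1.405 -0.055] [ 6.482  0.427 -1.525] -0.255 0.024 0.344 0.036
2.16 10.26 lag 0.003 Mz [ 0.101 -1.407 -0.007] [ 5.554 -1.267 -0.841] -0.015 0.012 0.35 0.0359
2.4 10.6 lag 0.003 Mz [-0.127 -1.336 -0.067] [ 7.21  -1.118 -0.248] 0.225 0.011 0.348 0.0358
2.64 10.94 lag 0.003 Mz [-0.329 -1.335 -0.047] [ 6.304 -1.573  0.183] 0.465 0.019 0.348 0.0357
2.88 11.28 lag 0.002 Mz [-0.514 -1.214  0.012] [ 5.766 -3.083  0.924] 0.705 0.009 0.346 0.0356
3.12 11.62 lag 0.002 Mz [-0.712 -1.048 -0.089] [ 5.451 -3.172  1.288] 0.945 -0.058 0.344 0.0355
3.36 11.97 lag 0.002 Mz [-0.736 -0.942 -0.115] [ 4.855 -4.815  2.021] 1.185 -0.055 0.347 0.0354
3.6 12.31 lag 0.002 Mz [-0.86  -0.769 -0.059] [ 2.677 -4.989  2.832] 1.425 0.021 0.347 0.0353
```

```bash
cat >> h.py <<'E'
def avg(n=20,dt=.02):
    A=[]
    for _ in range(n):
        sleep(dt); s=get_state(); A.append(np.r_[s["wrist_torque"],s["contact_force"],s["tau"][5]])
    A=np.array(A); return A.mean(0),A.std(0)[2]/np.sqrt(n)
E
python3 - <<'E'
from h import *
np.set_printoptions(precision=3,suppress=True)
print(avg())
yT=.012
for d in(.15,.0,-.15,0):   # +: clockwise beyond
    s=get_state(); set_joints(np.r_[ik([.503,.0083,.0348],down(yT-d))]); print(d,avg(15),get_state()["q"][5])
s=get_state(); print(s["clock"],s["finger_gap"],s["position"])
f=grab_frame("side"); a=f["img"][265:365,210:330,::-1]; cv2.imwrite("pics/t1.png",cv2.resize(a,(720,600),interpolation=2))
E
```

```text
(array([-0.853, -0.733, -0.029,  2.797, -4.647,  3.435, -0.026]), np.float64(0.007561996850352585))
0.15 (array([-0.869, -0.682, -0.079,  2.684, -4.506,  3.118, -0.082]), np.float64(0.006587131605047749)) 1.5748658254259214
0.0 (array([-0.863, -0.746,  0.072,  3.163, -4.579,  3.126,  0.065]), np.float64(0.008528482984008217)) 1.4244283098879336
-0.15 (array([-0.829, -0.817,  0.096,  3.351, -4.603,  2.957,  0.08 ]), np.float64(0.006717889633902287)) 1.2743878800557333
0 (array([-0.839, -0.773, -0.107,  3.053, -4.49 ,  3.034, -0.115]), np.float64(0.009128598886066213)) 1.424909691124026
14.7083 0.34481350647456527 [0.504 0.006 0.035]
```

View pics/t1.png

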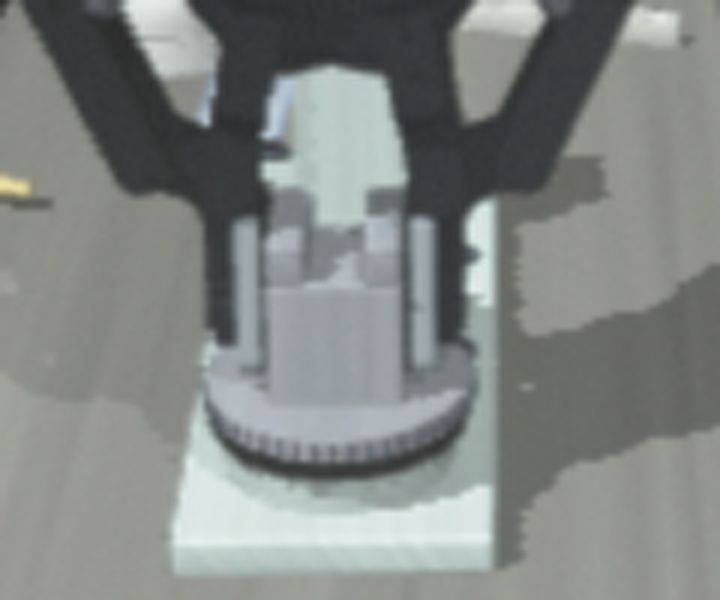

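The groove now lines up with the notch and the fixed rest behind it, and the averaged moment (about 0.1 N m each way, against about 0.02 when loose) shows it has bitten. Release and check from above, while moving on towards the probe.

Run:
```python
from h import *
np.set_printoptions(precision=4,suppress=True)
let_go(); sleep(.3); p=get_state()["position"]; print(p)
move_l([p[0],p[1],.12],.12)
yaw=np.pi/2+.019   # probe along x: fingers close along y
for y in(yaw,yaw-np.pi):
    print(ik([.53,.417,.15],down(y)))
movep([.53,.417,.15],down(yaw-np.pi) if abs(ik([.53,.417,.15],down(yaw-np.pi))[5])<abs(ik([.53,.417,.15],down(yaw))[5]) else down(yaw))
s=get_state(); print(s["clock"],s["q"],s["contact_force"])
f=grab_frame("top"); g=grab_frame("side")
for n,z in(("groove",.058),("notch",.056),("screw_axis",.024)):
    a,b=tip_of("top",n)[0],tip_of("side",n)[0]; print(n,at_z(f,a["centre"],z)[:2],at_z(g,b["centre"],z)[:2],a["score"],b["score"])
# groove floor expected and stand drawn
cv2.imwrite("pics/t2.png",np.hstack([cv2.resize(f["img"][255:315,320:440,::-1],(400,200),interpolation=2),cv2.resize(f["img"][260:308,388:436,::-1],(400,400),interpolation=2)[:200*2][100:300]]))
cv2.imwrite("pics/t2.png",np.vstack([cv2.resize(f["img"][260:310,320:440,::-1],(780,325),interpolation=2),cv2.resize(g["img"][250:350,210:410,::-1],(780,270))]))
```

```text
[0.503  0.0083 0.0348]
[0.5573 0.6129 0.0548 1.0127 0.     0.5383]
[ 0.5573  0.6129  0.0548  1.0127  0.     -2.6033]
18.0167 [ 0.5557  0.6129  0.0539  1.0126 -0.0005  0.5386] [ 0.3401 -1.1241  0.0261]
groove [0.4987 0.0075] [0.5017 0.0219] 0.78 0.82
notch [0.4935 0.1297] [0.504  0.1294] 0.82 0.64
screw_axis [0.5017 0.0074] [0.5018 0.0073] 0.82 0.87
```

View pics/t2.png

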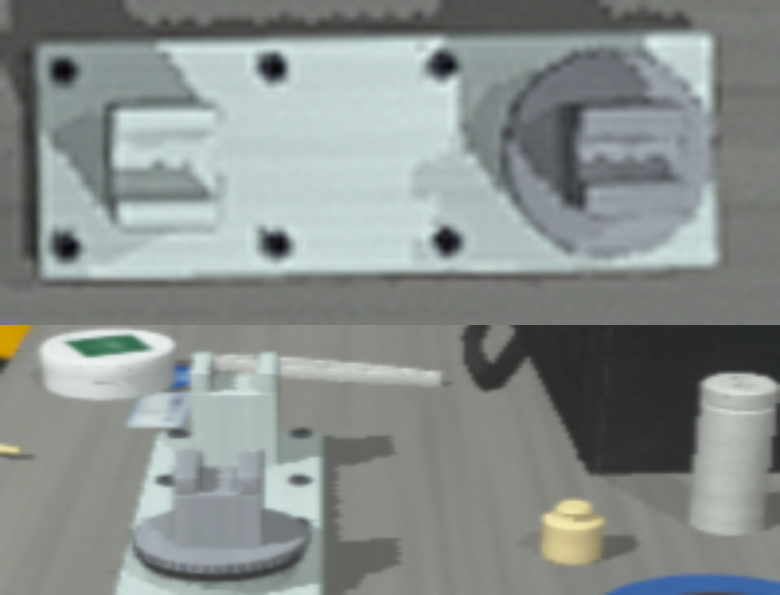

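The groove and the notch are parallel; the bolt rows give the stand a yaw of about 0.016. The grip put the screw axis at about x 0.504, 2 mm off the camera value. Now I'll grasp the probe and lift it.

Run:
```python
from h import *
np.set_printoptions(precision=4,suppress=True)
r=down(np.pi/2+.019)
move_l([.527,.417,.05],.15)
print(move_l([.527,.417,.003],.05,until_force=6)); print(get_state()["position"])
grab(60); s=get_state(); print(s["position"],s["finger_gap"],s["grasp_force"],s["contact_force"])
p=s["position"]; move_l([.527,p[1],.15],.12); s=get_state(); print(s["clock"],s["finger_gap"],s["contact_force"],s["position"])
move_l([.36,.417,.15],.15)
movep([.36,.25,.15],down(.016)); sleep(.3); s=get_state(); print(s["clock"],s["q"],s["finger_gap"],s["contact_force"],s["wrist_torque"])
f=grab_frame("top"); g=grab_frame("side")
for n in("probe_grip","probe"):
    a,b=tip_of("top",n),tip_of("side",n)
    print(n,[(x[0]["centre"],x[0]["score"]) for x in(a,b) if x])
    if a and b: print(tri(f,a[0]["centre"],g,b[0]["centre"]))
cv2.imwrite("pics/p1.png",np.hstack([f["img"][140:440,150:500,::-1],g["img"][90:390,100:450,::-1]]))
```

```text
False
[0.5273 0.4172 0.0034]
[0.5272 0.4171 0.0033] 0.13411618624769917 61.53947710990906 [-0.5766  0.3691  1.9737]
22.3667 0.12634653489306524 [-0.2127  0.1067 -2.4731] [0.5264 0.4168 0.149 ]
25.1083 [ 0.4389  0.2023 -0.591   0.7776  0.      1.9929] 0.13216246484938446 [-0.1098 -0.0885 -1.7042] [ 0.0049  0.0006 -0.0224]
probe_grip [([377.4, 286.4], 0.4), ([190.8, 191.8], 0.87)]
(array([0.4517, 0.0824, 0.1949]), np.float64(0.10467506186367209))
probe [([307.7, 370.8], 0.72), ([185.3, 204.3], 0.86)]
(array([0.3623, 0.2027, 0.1438]), np.float64(0.0010743542236781591))
```

View pics/p1.png

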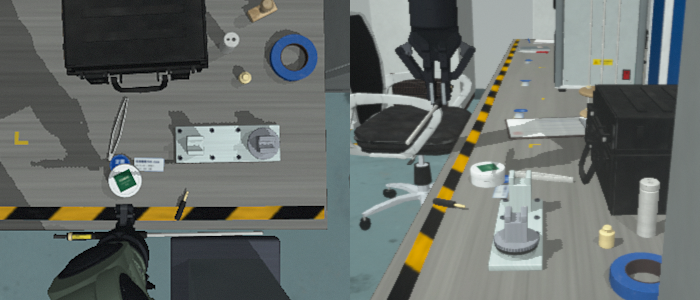

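The probe is held level, stem towards -y, its grip point within 3 mm of the TCP. Now lay it in.

Run:
```python
from h import *
np.set_printoptions(precision=4,suppress=True)
x,y=.503,.0755
move_l([x,y,.15],.15,rot=down(.015)); sleep(.2)
move_l([x,y,.085],.1); sleep(.2)
f=grab_frame("top"); g=grab_frame("side")
print(move_l([x,y,.0595],.03,until_force=5)); s=get_state(); print(s["clock"],s["position"],s["contact_force"],s["wrist_torque"])
f=grab_frame("top"); g=grab_frame("side")
cv2.imwrite("pics/p2.png",np.hstack([cv2.resize(f["img"][240:320,310:450,::-1],(400,400)),cv2.resize(g["img"][240:340,200:300,::-1],(400,400))]))
```

```text
True
29.1833 [0.5026 0.0755 0.0595] [-0.5166 -0.1221  4.6159] [-0.0439  0.0869  0.0309]
```

View pics/p2.png

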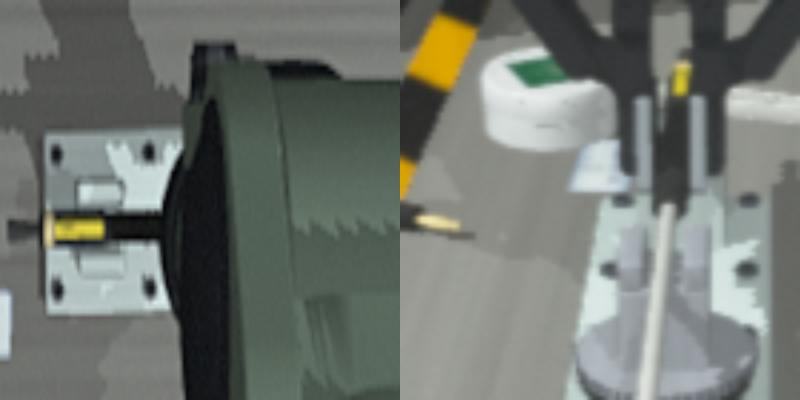

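The handle (top image) sits in the notch and the stem lies between the prongs of the groove; contact came at the expected height. Release and check.

Run:
```python
from h import *
np.set_printoptions(precision=4,suppress=True)
let_go(); sleep(.3); p=get_state()["position"]
move_l([p[0],p[1],.2],.12); movep([.36,.3,.25],down(.015)); sleep(.3)
f=grab_frame("top"); g=grab_frame("side"); print(get_state()["clock"],get_state()["contact_force"])
for n,z in(("probe_grip",.0625),("probe",.056)):
    a,b=tip_of("top",n),tip_of("side",n)
    if a and b: print(n,tri(f,a[0]["centre"],g,b[0]["centre"]))
cv2.imwrite("pics/e.png",np.hstack([cv2.resize(f["img"][240:320,310:450,::-1],(400,400)),cv2.resize(g["img"][240:340,200:300,::-1],(400,400))]))
```

```text
33.0667 [-0.8915 -0.5422 -0.5061]
probe_grip (array([0.5038, 0.0762, 0.0638]), np.float64(0.0033696057207917244))
probe (array([0.5031, 0.0282, 0.0541]), np.float64(0.0004007965906017206))
```

View pics/e.png

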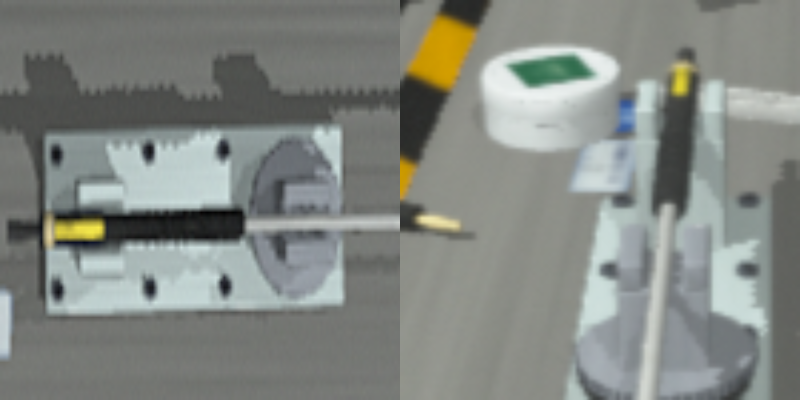

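The probe lies in both rests, parallel to the stand; the grip point is at (0.504, 0.076, 0.064) as wanted. Handing in.

```bash
python3 -c "
from cell import *
print(sign_off())"
```

```text
the job is handed in; nothing more can be done
None
```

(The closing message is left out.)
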